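# Raise the counterweighted hold-down arm off a stack of boards

## Task

The wooden hold-down arm is lying across the stack of boards. With the fingertips under the arm, push it up past its balance point so that it stays fully raised against its stop by itself, then move clear of it. Push gently, on the wooden arm only and not on its steel counterweight, and neither pick up nor disturb the tape roll, the jar and the wood block standing around it.

Things in the scene. Friction and masses are not known exactly. Their poses are not given: they have to be found in the camera images.
- station: fixed sheet station, turned about the vertical: plywood base 260 (x) x 520 (y) x 18 mm high, origin at the centre of its underside. Its y axis runs from the pivot end (-y) to the free end (+y) of the wooden hold-down arm. A wooden block with a rubber buffer (60 x 40 mm, 88 mm high) stands on it at y = -226 mm
- stack_top (a point): centre of the top of the fixed stack of boards (190 mm in station x, 260 mm in y), 45 mm above the table, at station y = +105 mm
- bar (a joint): angle of the arm (rad): 0 = level, foot on the stack (start); 1.35 = fully raised at its stop. Damped. Lifting takes 2 to 4 N at 220 mm from the pivot when level, less as it rises. Let go below the balance point (somewhere from 0.8 to 1.05) it falls back to 0; above, it goes on to 1.35 and stays
- bar_hinge (a point): pivot axis at mid-width of the arm, 125 mm above the table, station y = -140 mm; axis along station x, axes as the station. Carried by two dark steel cheeks, each 12 mm thick (x) and 50 mm long (y), at x = +-66 mm, tops 148 mm above the table
- bar_under (a point): on the underside of the arm, mid-width, 230 mm from the pivot axis, 119 mm above the table when level (74 mm above the stack). Turns with the arm: y to its free end, z out of its top, x along the pivot axis. The arm is a flat wooden plank 110 mm wide (x, +-55), 12 mm thick, from 20 mm behind to 350 mm beyond the pivot axis; both long edges are open to fingers
- bar_foot (a point): centre of the underside of the arm's rubber foot pad (90 mm in x, 30 mm along the arm), hanging on two thin rods 325 mm from the pivot, 80 mm below the pivot axis when level; turns with the arm
- weight: dark steel counterweight, a cylinder 40 mm in diameter, 60 mm long parallel to the pivot axis, origin at its centre, carried by the arm 35 mm behind and 80 mm above the pivot when level; it swings back and down past the cheeks as the arm rises. Not to be pushed
- tape: loose tape roll lying flat, 90 mm across, 40 mm high, hole 68 mm; origin at the centre of its underside. Leave alone
- jar: loose closed amber glass jar, 64 mm in diameter, 75 mm high; origin at the centre of its underside. Leave alone
- block: loose wooden block 50 x 90 x 35 mm high; origin at the centre of its underside. Leave alone

How it is judged (in metres and radians):
On the way:
1. the fingers are pushing the wooden arm up, well off the stack (value of joint bar above 0.4 rad and contact force between the fingers and bar above 0.3 N), for 0.1 s.
At the end, for the whole second after the job is handed in: the hold-down arm stays by itself at rest (under 0.05 rad/s) above 1.25 rad (fully raised is 1.35); tape, jar and block each within 15 mm of where they started (value of joint bar above 1.25 rad and not (velocity of joint bar above 0.05 rad/s) and not (velocity of joint bar below -0.05 rad/s) and distance of each of tape, jar, block from where it was at the start of the episode below 0.015 m); the robot touches nothing.
It fails at once if the robot pushes the counterweight (over 2 N) (contact force between any of the fingers, the arm and weight above 2 N).
It fails at once if the wooden arm is pressed or squeezed hard (over 25 N) (contact force between the fingers and bar above 25 N).
It fails at once if a bystander is moved by more than 15 mm (distance of any of tape, jar, block from where it was at the start of the episode above 0.015 m).
It also fails if it takes over 51 s, if anything falls off the work surface, if the arm or the gripper's body presses on something with over 40 N, if the wrist force passes 120 N, or if a joint passes its speed limit or range.

## Robot

A 7-joint arm with a two-finger parallel gripper is mounted at the origin on the work surface. World frame = base frame: x ahead of the robot, y to its left, z up, the work surface at z = 0. Lengths are in mm, angles in rad, forces in N, time in s.
With the tool pointing down it reaches from about 400 to 900 mm from the base axis. Payload 5.6 kg.
Tool frame: the origin (TCP) lies at the very end of the fingers, on their centre line; the grasp point (between the pads) lies 19 mm behind it; z points along the fingers, x is the direction in which the jaws open and shut, and the axes are right-handed (so a half turn about z gives the same grasp; the last joint's range is limited). The gripper opens to 92 mm and grips with 3 to 60 N. Pads are 20 mm wide; open, the fingers measure 128 mm over their backs; the gripper's body (75 mm by 189 mm) begins 69 mm behind the grasp point.
Start: joints at [1.092, 0.468, -0.012, 1.603, 0.006, 1.071, -0.056], TCP at [274.35, -589.272, 214.592] pointing down, gripper open.
Joint ranges: [-2.53, 2.53], [-0.31, 2.02], [-1.57, 1.55], [0.28, 2.44], [-1.29, 4.43], [0.15, 1.84], [-2.92, 2.92]. Speed limits (rad/s): [2.57, 2.57, 3.14, 3.14, 3.14, 3.14, 3.14].

## Interface

Orientations are given as [roll, pitch, yaw] about the fixed x, y, z axes, in that order (R = Rz(yaw) Ry(pitch) Rx(roll)).
In Python, from rig import robot gives the robot as it stands.
- The arm moves only by the shell command python3 -m handwheel 'ROWS' [OPENING]. ROWS is JSON, one flat list of numbers, 6 for each row, row after row: the shift along the world's x, y, z in m, then the turn, a rotation vector about the world's x, y, z in rad. A call has exactly 8 rows; each row is the pose to reach, as a shift and turn from the pose commanded when the call began; what a row does not reach only later rows make up. A row lasts 1/10 s, in which the tool goes at most 50 mm and 8.59 degrees, less where a joint would pass 70% of its speed; a pose out of reach is approached as far as the arm can. A call with a gripper value outside its range is refused whole. OPENING is the closure, from 0 (fully open) to 1 (shut), set as the call begins (- or left out, the last holds). The fingers move at their own pace and stop on an object; the grip force is fixed at half the most. Time passes only in rows, so rows that repeat a pose let the fingers close, or fill a call up. It gives the time, the measured TCP pose, the force and the opening at its end, in the units of the state.
- robot.read_state(): the state, without advancing time (a new reading comes with each control period).
- robot.snapshot(name): name is "scene" or "top"; returns a dict with "frame" (384x512x3 uint8, red, green, blue), "camera_matrix" (3x3 intrinsics, pixels), "dist" ([k1, k2, p1, p2, k3] as OpenCV has them; the pictures are not rectified), "pose" (4x4, takes a point from camera to world coordinates). Camera axes: x right, y down, z forward; pixel columns grow to the right and rows downward; lengths in mm; the calibration is good to about 2 mm. A picture is of the moment at which its call begins. There is no depth.
- robot.job_done(): hands the job in, once; it reports no verdict.
The state is a dict: "time": time; "joints": joint angles; "qd": joint speeds; "joint_efforts": joint torques, N m; "ee_pos": TCP position; "tool_rot": TCP orientation; "contact_force": force on the tool from outside, world axes, zero at the start; "moment": the same for the moment, N m; "finger_gap": opening from 0.0 (shut) to 1.0 (fully open).
Only numpy, scipy, OpenCV 4.12 (cv2) and the standard library are available. Lean on these libraries where they do the work, as an engineer would, in place of code of your own. Each camera call takes 0.05 s, during which the arm holds its last target. There are 200 camera calls.

## Working session

There is one attempt and no reset: what is moved stays moved. The work goes in short steps, Python scripts to look and compute and a shell command to move; the robot and the scene stay as the last step left them, time stands still between calls to the robot, and variables do not carry over. Pictures are saved under pics/ and viewed, about 8 in all and at most 12, crops included, and the job is handed in when it is done.

```bash
mkdir -p pics
python3 - <<'E'
from rig import robot
import cv2,numpy as np
for n in("scene","top"):
    s=robot.snapshot(n); cv2.imwrite(f"pics/{n}0.png",s["frame"][...,::-1]); np.savez(f"pics/{n}0.npz",K=s["camera_matrix"],d=s["dist"],P=s["pose"])
    print(n,np.round(s["pose"],3).tolist(),np.round(s["camera_matrix"],1).tolist(),s["dist"])
print(robot.read_state())
E
```

```text
scene [[0.565, 0.589, -0.578, 1075.11], [0.825, -0.41, 0.389, -291.891], [-0.008, -0.696, -0.718, 719.201], [0.0, 0.0, 0.0, 1.0]] [[373.4, 0.0, 257.3], [0.0, 373.4, 193.4], [0.0, 0.0, 1.0]] [-0.07229302  0.          0.          0.          0.        ]
top [[-0.011, -0.985, 0.173, 470.481], [-1.0, 0.013, 0.014, 18.768], [-0.016, -0.173, -0.985, 863.075], [0.0, 0.0, 0.0, 1.0]] [[372.7, 0.0, 254.1], [0.0, 372.7, 192.9], [0.0, 0.0, 1.0]] [-0.10180776  0.          0.          0.          0.        ]
{'time': 0.1, 'joints': array([ 1.09201271,  0.46829426, -0.01163453,  1.60350598,  0.00602935,
        1.07137571, -0.05628212]), 'qd': array([ 0.0002098 , -0.0024757 , -0.00259288, -0.0010353 , -0.00090735,
        0.00065978,  0.00025127]), 'joint_efforts': array([ 7.13117042e-04, -5.21644092e+01, -1.25795612e-02, -2.44365889e+01,
       -5.67873905e-02,  1.40881204e-02,  6.20484161e-05]), 'ee_pos': array([ 274.11456754, -588.81506261,  213.74284447]), 'tool_rot': array([ 3.14146848e+00,  1.54395427e-03, -1.13501713e+00]), 'contact_force': array([0.68160848, 0.18699134, 0.3562592 ]), 'moment': array([-0.07156479,  0.03327084, -0.01385876]), 'finger_gap': 0.9989674421142544}
```

View pics/scene0.png

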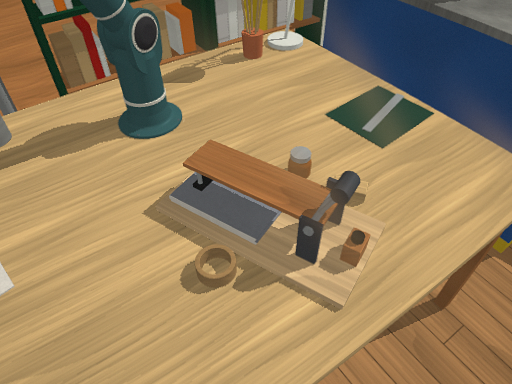

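View pics/top0.png

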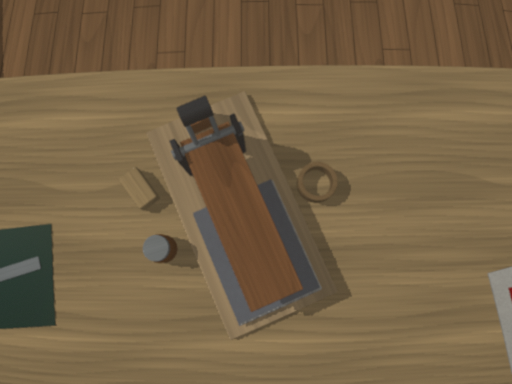

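The scene view shows the arm with its free end toward the robot, foot at (202,183) and pivot cheeks at (310,238). The tape roll is at (215,265) and the jar at (300,162). In the top view the free end is at (278,300), the pivot at (210,138), the tape at (318,181), the jar at (157,248) and the block at (139,188). I'll enlarge both for pixel readings.

Run:
```python
import cv2
a=cv2.imread("pics/top0.png")[80:350,110:360]; cv2.imwrite("pics/topc.png",cv2.resize(a,None,fx=2.2,fy=2.2,interpolation=2))
a=cv2.imread("pics/scene0.png")[130:310,140:400]; cv2.imwrite("pics/scenec.png",cv2.resize(a,None,fx=3,fy=3,interpolation=2))
```

```text
(no output)
```

View pics/topc.png

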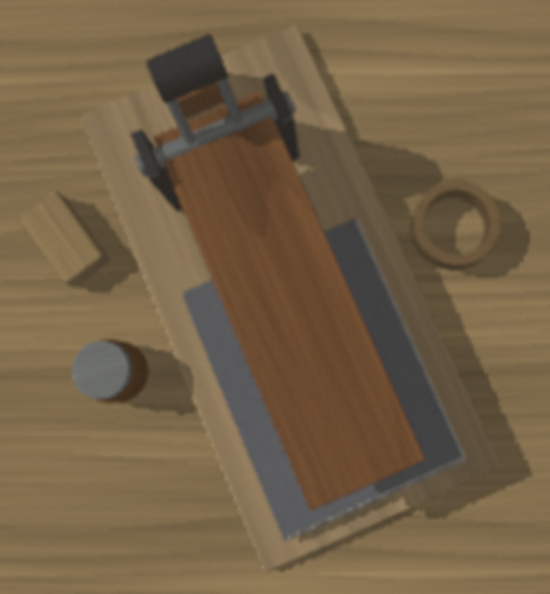

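View pics/scenec.png

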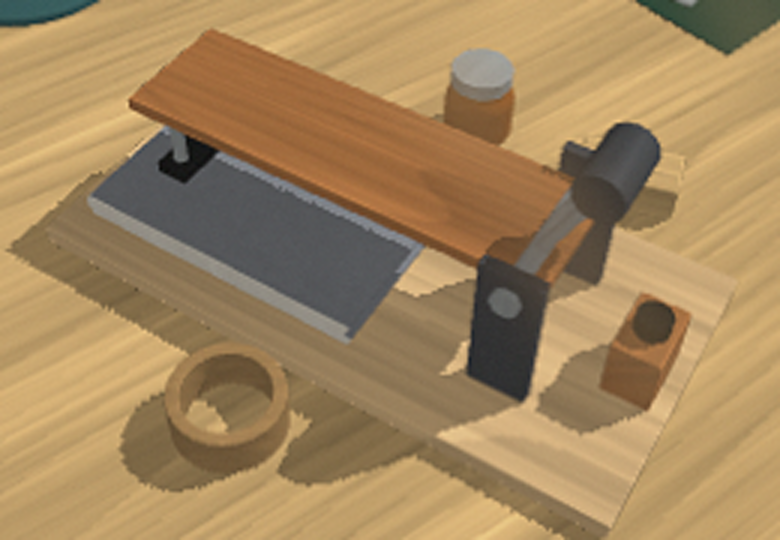

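```bash
cat > geo.py <<'E'
import numpy as np,cv2
from scipy.optimize import least_squares
C={n:np.load(f"pics/{n}0.npz") for n in("top","scene")}
px={"top":lambda p:np.array([110,80])+np.array(p)/2.2,"scene":lambda p:np.array([140,130])+np.array(p)/3}
def proj(n,X):
    c=C[n];R=c["P"][:3,:3];t=c["P"][:3,3]
    return cv2.projectPoints(np.array(X,float).reshape(-1,3),cv2.Rodrigues(R.T)[0],-R.T@t,c["K"],c["d"])[0][:,0]
E
python3 - <<'E'
from geo import *
T=[((315,510),(55,210,131)),((424,462),(-55,210,131)),((268,570),(130,260,18)),((83,122),(130,-260,18)),((297,25),(-130,-260,18)),((288,538),(95,235,45)),((462,458),(-95,235,45)),((357,220),(-95,-25,45)),((185,293),(95,-25,45))]
S=[((130,103),(-55,210,131)),((210,30),(55,210,131)),((92,200),(-95,235,45)),((350,335),(-95,-25,45)),((610,527),(-130,-260,18)),((735,288),(130,-260,18))]
def w(p,X):
    c,s=np.cos(p[3]),np.sin(p[3]);X=np.array(X,float)
    return X@np.array([[c,-s,0],[s,c,0],[0,0,1]]).T+p[:3]
def f(p):return np.concatenate([(proj(n,w(p,[x for _,x in L]))-np.array([px[n](u) for u,_ in L])).ravel() for n,L in(("top",T),("scene",S))])
r=least_squares(f,[550,50,0,2.7]);p=r.x;print(p);print(np.round(r.fun.reshape(-1,2),1).tolist())
for nm,X in dict(hinge=(0,-140,125),under=(0,90,119),fcorner=(-55,210,119),fend=(0,210,119),minus=(-55,90,119),plus=(55,90,119)).items():print(nm,w(p,X).round())
for nm,a,b in(("jartop",(102,370),(482,72)),("tapetop",(457,222),(227,395))):
    q=least_squares(lambda X:np.concatenate([(proj("top",X)-px["top"](a)).ravel(),(proj("scene",X)-px["scene"](b)).ravel()]),[500,0,50]);print(nm,q.x.round(),q.fun.round(1))
E
```

```text
[583.0165951   69.18618236  -9.44354234   1.97658411]
[[-1.6, -0.5], [0.6, -2.1], [-0.9, -0.1], [-1.1, -1.8], [-0.6, 0.7], [-0.7, -0.4], [0.3, -0.4], [-1.1, 0.7], [-0.2, 1.3], [-1.6, 1.1], [-0.6, 1.5], [-1.5, -0.4], [-1.5, -1.9], [-1.0, 1.9], [-0.4, -1.6]]
hinge [712. 124. 116.]
under [500.  34. 110.]
fcorner [412. -64. 110.]
fend [390. -14. 110.]
minus [522. -17. 110.]
plus [479.  84. 110.]
jartop [493. 242.  66.] [-0.4 -0.2 -0.5  0.1]
tapetop [ 642. -113.   34.] [-0.5 -0.2 -0.5  0. ]
```

```bash
cat > plan.py <<'E'
import numpy as np
from scipy.spatial.transform import Rotation as Ro
from rig import robot
yaw=1.977;P0=np.array([583,69.,0])
Rs=Ro.from_euler("z",yaw)
W=lambda *X:Rs.apply(X)+P0            # station -> world
S=lambda X:Rs.inv().apply(np.array(X)-P0)
def target(al,sgn):
    z=Rs.apply([np.cos(al),0,-np.sin(al)]);x=sgn*Rs.apply([0,1,0]);return Ro.from_matrix(np.c_[x,np.cross(z,x),z])
def delta(al,sgn,X):
    s=robot.read_state();R=Ro.from_euler("xyz",s["tool_rot"])
    print("dpos",(W(*X)-s["ee_pos"]).round(1),"rv",(target(al,sgn)*R.inv()).as_rotvec().round(3),"stn",S(s["ee_pos"]).round(1))
def st():
    s=robot.read_state();R=Ro.from_euler("xyz",s["tool_rot"]).as_matrix()
    print("t",s["time"],"stn",S(s["ee_pos"]).round(1),"z",Rs.inv().apply(R[:,2]).round(2),"x",Rs.inv().apply(R[:,0]).round(2),"F",s["contact_force"].round(1),"q",s["joints"].round(2))
E
python3 - <<'E'
import re
from plan import *
for sg in(1,-1): delta(np.radians(25),sg,(-130,110,75)); delta(0.44,sg,(-200,150,260))
print(W(-10,110,75),W(-130,110,75))
E
```

```text
dpos [ 259.2  494.9 -138.7] rv [ 0.445  1.17  -1.409] stn [-482.2  543.7  213.7]
dpos [250.1 414.8  46.3] rv [ 0.443  1.166 -1.411] stn [-482.2  543.7  213.7]
dpos [ 259.2  494.9 -138.7] rv [ 1.161 -0.444  1.358] stn [-482.2  543.7  213.7]
dpos [250.1 414.8  46.3] rv [ 1.157 -0.443  1.359] stn [-482.2  543.7  213.7]
[485.90222696  16.35000029  75.        ] [533.31719979 -93.88529511  75.        ]
```

```bash
python3 -m handwheel '[0.015,0.025,0.006,0.07,-0.027,0.08, 0.03,0.05,0.012,0.14,-0.054,0.16, 0.045,0.075,0.018,0.21,-0.081,0.24, 0.06,0.1,0.024,0.28,-0.108,0.32, 0.075,0.125,0.03,0.35,-0.135,0.4, 0.09,0.15,0.036,0.42,-0.162,0.48, 0.105,0.175,0.042,0.49,-0.189,0.56, 0.12,0.2,0.05,0.58,-0.22,0.68]' 1
python3 -c "
from plan import *
st();delta(0.44,-1,(-200,150,260))"
```

```text
time: 0.9
ee_pos: [394.1, -388.4, 264.9]
tool_rot: [-2.575, 0.236, -0.363]
contact_force: [-0.1, 0.2, -0.2]
finger_gap: 0.327
t 0.9 stn [-345.6  354.2  264.9] z [ 0.52 -0.23 -0.82] x [-0.68 -0.7  -0.23] F [-0.1  0.2 -0.2] q [ 1.12  0.58 -0.3   1.46 -0.24  1.58  0.46]
dpos [130.1 214.4  -4.9] rv [ 0.577 -0.222  0.679] stn [-345.6  354.2  264.9]
```

```bash
python3 -m handwheel '[0.016,0.027,0,0.07,-0.027,0.08, 0.032,0.054,0,0.14,-0.054,0.16, 0.048,0.08,0,0.21,-0.081,0.24, 0.065,0.107,0,0.28,-0.108,0.32, 0.08,0.134,0,0.35,-0.135,0.41, 0.097,0.16,0,0.42,-0.162,0.5, 0.113,0.187,0,0.5,-0.19,0.59, 0.13,0.214,0,0.577,-0.222,0.679]'
python3 -c "
from plan import *
st();delta(0.44,-1,(-200,150,260))"
```

```text
time: 1.7
ee_pos: [519.7, -179.6, 260.1]
tool_rot: [-2.028, 0.029, 0.388]
contact_force: [2.2, 2.7, -2.0]
finger_gap: 0.006
t 1.7 stn [-203.4  156.4  260.1] z [ 0.9  -0.   -0.44] x [-0.02 -1.   -0.03] F [ 2.2  2.7 -2. ] q [ 0.99  0.98 -0.78  1.28 -0.21  1.84  0.61]
dpos [ 4.6  5.6 -0.1] rv [ 0.027 -0.02   0.018] stn [-203.4  156.4  260.1]
```

```bash
python3 -m handwheel '[0.003,0.007,-0.025,0,0,0, 0.006,0.014,-0.05,0,0,0, 0.009,0.021,-0.075,0,0,0, 0.012,0.028,-0.1,0,0,0, 0.015,0.035,-0.125,0,0,0, 0.018,0.042,-0.15,0,0,0, 0.021,0.052,-0.185,0,0,0, 0.021,0.052,-0.185,0,0,0]'
python3 - <<'E'
from plan import *
import cv2
st();delta(0.44,-1,(-10,110,75))
a=robot.snapshot("scene")["frame"][90:320,100:420,::-1];b=robot.snapshot("top")["frame"][80:350,110:400,::-1]
a=cv2.resize(a,(480,345));b=cv2.resize(b,(320,298));c=np.zeros((345,800,3),np.uint8);c[:,:480]=a;c[:298,480:]=b;cv2.imwrite("pics/s1.png",c)
E
```

```text
time: 2.5
ee_pos: [537.9, -127.0, 72.8]
tool_rot: [-2.022, 0.03, 0.386]
contact_force: [-0.7, -0.0, -0.5]
finger_gap: 0.003
t 2.5 stn [-162.2  118.9   72.8] z [ 0.9  -0.   -0.44] x [-0.02 -1.   -0.03] F [-0.7 -0.  -0.5] q [ 0.91  1.19 -0.72  1.33 -0.12  1.59  0.7 ]
dpos [-51.9 143.4   2.2] rv [ 0.022 -0.023  0.02 ] stn [-162.2  118.9   72.8]
```

View pics/s1.png

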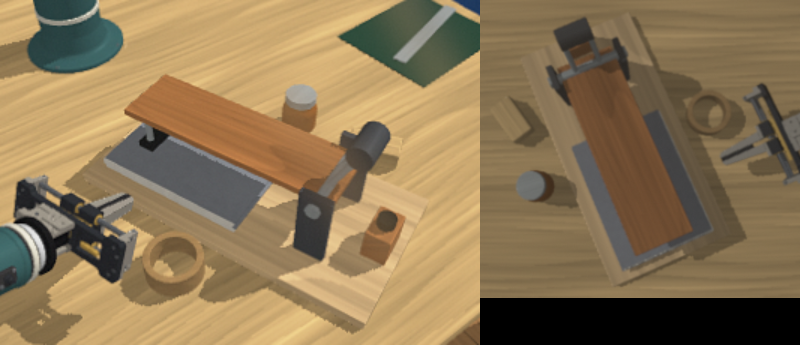

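Fifth picture: the closed fingertips, at (132,200) in the scene half and (725,160) in the top half, point at the side gap. They're about at the height of the gap and clear of the tape. I'll slide them in.

```bash
python3 -m handwheel '[-0.007,0.02,0,0,0,0, -0.014,0.04,0,0,0,0, -0.021,0.06,0,0,0,0, -0.028,0.08,0,0,0,0, -0.035,0.1,0,0,0,0, -0.042,0.12,0.001,0,0,0, -0.05,0.14,0.002,0,0,0, -0.05,0.14,0.002,0,0,0]'
python3 - <<'E'
from plan import *
import cv2
st()
a=robot.snapshot("scene")["frame"][110:300,120:380,::-1];b=robot.snapshot("top")["frame"][80:350,110:400,::-1]
a=cv2.resize(a,(480,351));b=cv2.resize(b,(320,298));c=np.zeros((351,800,3),np.uint8);c[:,:480]=a;c[:298,480:]=b;cv2.imwrite("pics/s2.png",c)
E
```

```text
time: 3.4
ee_pos: [489.9, 12.4, 81.7]
tool_rot: [-2.028, 0.022, 0.387]
contact_force: [0.0, -0.4, 0.2]
finger_gap: 0.005
t 3.4 stn [-15.2 107.9  81.7] z [ 0.9  -0.01 -0.44] x [-0.02 -1.   -0.02] F [ 0.  -0.4  0.2] q [ 0.88  1.1  -0.79  1.64 -0.19  1.31  0.66]
```

View pics/s2.png

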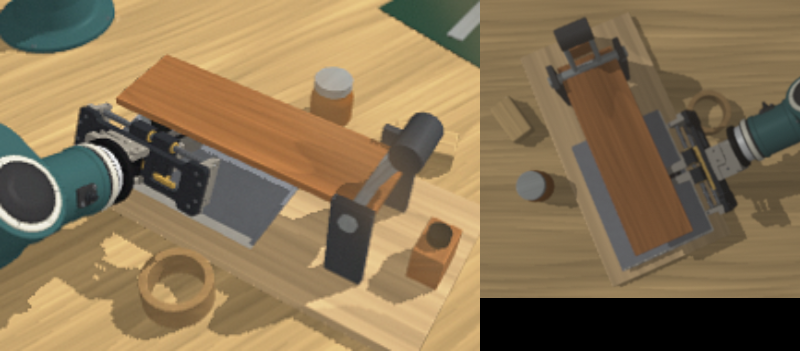

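Sixth picture: the fingers are under the right edge, about two thirds of the way along the plank. The gripper body stays outside the edge and above the tape. Next, arc waypoints.

```bash
cat >> plan.py <<'E'
def arc(r,ths,c0=37,c1=28,x=-15):
    s=robot.read_state()["ee_pos"]
    for th in ths:
        c=c0+(c1-c0)*min(th/1.2,1); X=W(x,-140+r*np.cos(th)+c*np.sin(th),125+r*np.sin(th)-c*np.cos(th)); print(round(th,2),((X-s)/1000).round(3).tolist())
E
python3 -c "
from plan import *
arc(248,np.arange(0.04,1.25,0.08))"
```

```text
0.04 [-0.003, 0.002, 0.018]
0.12 [-0.004, 0.002, 0.039]
0.2 [-0.004, 0.002, 0.059]
0.28 [-0.002, 0.003, 0.08]
0.36 [0.002, 0.004, 0.1]
0.44 [0.007, 0.007, 0.12]
0.52 [0.013, 0.009, 0.139]
0.6 [0.021, 0.013, 0.158]
0.68 [0.031, 0.017, 0.176]
0.76 [0.041, 0.021, 0.193]
0.84 [0.053, 0.026, 0.209]
0.92 [0.066, 0.032, 0.224]
1.0 [0.08, 0.038, 0.238]
1.08 [0.095, 0.045, 0.25]
1.16 [0.111, 0.052, 0.261]
1.24 [0.128, 0.059, 0.27]
```

```bash
python3 -m handwheel '[0,0,0.005,0,0,0, -0.001,0,0.01,0,0,0, -0.002,0,0.016,0,0,0, -0.003,0.001,0.023,0,0,0, -0.003,0.001,0.03,0,0,0, -0.004,0.002,0.037,0,0,0, -0.004,0.002,0.044,0,0,0, -0.004,0.002,0.051,0,0,0]'; python3 -c "
from plan import *
st();arc(248,[.12,.2,.28,.36,.44,.52])"
```

```text
time: 4.3
ee_pos: [486.5, 12.7, 130.6]
tool_rot: [-2.028, 0.024, 0.383]
contact_force: [3.0, -1.2, -3.2]
finger_gap: 0.007
t 4.3 stn [-13.6 110.9 130.6] z [ 0.9  -0.01 -0.44] x [-0.02 -1.   -0.02] F [ 3.  -1.2 -3.2] q [ 0.91  1.03 -0.82  1.66 -0.22  1.35  0.63]
0.12 [0.001, -0.001, -0.012]
0.2 [0.001, -0.001, 0.009]
0.28 [0.003, -0.0, 0.029]
0.36 [0.007, 0.001, 0.05]
0.44 [0.012, 0.003, 0.07]
0.52 [0.018, 0.006, 0.089]
```

Contact is about 4 N, as expected, so I'll continue.

```bash
python3 -m handwheel '[0.001,0,0.008,0,0,0, 0.002,0,0.017,0,0,0, 0.003,0,0.026,0,0,0, 0.005,0,0.036,0,0,0, 0.007,0.001,0.046,0,0,0, 0.009,0.002,0.056,0,0,0, 0.011,0.003,0.066,0,0,0, 0.014,0.004,0.076,0,0,0]'; python3 -c "
from plan import *
st();arc(248,np.arange(.44,1.3,.08))"
```

```text
time: 5.1
ee_pos: [500.4, 17.0, 207.1]
tool_rot: [-2.028, 0.024, 0.384]
contact_force: [0.9, -0.2, -2.5]
finger_gap: 0.005
t 5.1 stn [-15.1  96.5 207.1] z [ 0.9  -0.01 -0.44] x [-0.02 -1.   -0.02] F [ 0.9 -0.2 -2.5] q [ 0.91  0.93 -0.87  1.63 -0.28  1.44  0.56]
0.44 [-0.002, -0.001, -0.007]
0.52 [0.004, 0.002, 0.012]
0.6 [0.012, 0.005, 0.031]
0.68 [0.022, 0.009, 0.049]
0.76 [0.032, 0.014, 0.066]
0.84 [0.044, 0.019, 0.082]
0.92 [0.057, 0.025, 0.097]
1.0 [0.071, 0.031, 0.111]
1.08 [0.086, 0.037, 0.123]
1.16 [0.102, 0.044, 0.134]
1.24 [0.119, 0.051, 0.143]
```

```bash
python3 -m handwheel '[0.003,0.001,0.009,0,0,0, 0.006,0.003,0.018,0,0,0, 0.01,0.005,0.027,0,0,0, 0.015,0.007,0.037,0,0,0, 0.02,0.009,0.047,0,0,0, 0.026,0.011,0.056,0,0,0, 0.032,0.014,0.066,0,0,0, 0.038,0.017,0.074,0,0,0]'
python3 - <<'E'
from plan import *
import cv2
st();arc(248,np.arange(.76,1.33,.08))
cv2.imwrite("pics/s3.png",cv2.resize(robot.snapshot("scene")["frame"][20:300,80:420,::-1],None,fx=1.7,fy=1.7))
E
```

```text
time: 5.9
ee_pos: [539.0, 34.3, 281.2]
tool_rot: [-2.028, 0.024, 0.384]
contact_force: [-0.2, -0.4, -1.1]
finger_gap: 0.004
t 5.9 stn [-14.5  54.2 281.2] z [ 0.9  -0.01 -0.44] x [-0.02 -1.   -0.02] F [-0.2 -0.4 -1.1] q [ 0.86  0.88 -0.91  1.52 -0.34  1.52  0.46]
0.76 [-0.006, -0.003, -0.008]
0.84 [0.006, 0.002, 0.008]
0.92 [0.019, 0.007, 0.023]
1.0 [0.033, 0.013, 0.037]
1.08 [0.048, 0.02, 0.049]
1.16 [0.064, 0.027, 0.06]
1.24 [0.08, 0.034, 0.069]
1.32 [0.097, 0.041, 0.077]
```

View pics/s3.png

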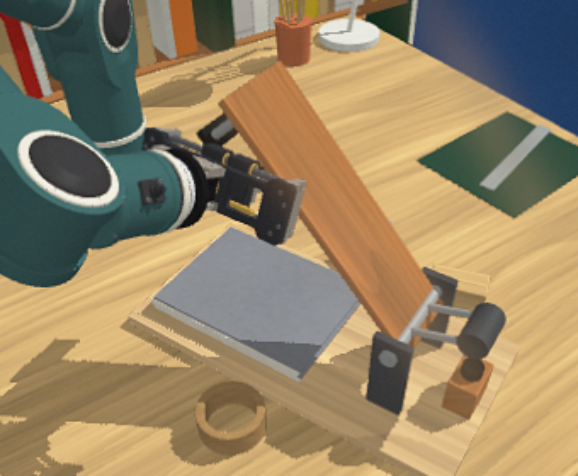

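Seventh picture: the plank is at about 0.8 rad on the fingertips at (300,190). The foot at (215,128) is clear of the gripper and the tape hasn't moved. I'll push on past balance.

```bash
python3 -m handwheel '[0.006,0.002,0.008,0,0,0, 0.013,0.005,0.016,0,0,0, 0.02,0.008,0.024,0,0,0, 0.027,0.011,0.031,0,0,0, 0.034,0.014,0.038,0,0,0, 0.042,0.017,0.044,0,0,0, 0.05,0.021,0.05,0,0,0, 0.058,0.024,0.056,0,0,0]'; python3 -c "
from plan import *
st();arc(248,np.arange(1.08,1.34,.08))"
```

```text
time: 6.75
ee_pos: [597.0, 58.5, 336.7]
tool_rot: [-2.027, 0.024, 0.384]
contact_force: [0.4, -0.7, 0.2]
finger_gap: 0.006
t 6.75 stn [-15.2  -8.7 336.7] z [ 0.9  -0.01 -0.44] x [-0.02 -1.   -0.02] F [ 0.4 -0.7  0.2] q [ 0.76  0.89 -0.92  1.35 -0.37  1.6   0.35]
1.08 [-0.01, -0.004, -0.007]
1.16 [0.006, 0.003, 0.004]
1.24 [0.022, 0.01, 0.014]
1.32 [0.039, 0.017, 0.022]
```

Run:
```python
from plan import *
import cv2
st()
cv2.imwrite("pics/s4.png",cv2.resize(robot.snapshot("scene")["frame"][20:300,80:420,::-1],None,fx=1.7,fy=1.7))
```

```text
t 6.75 stn [-15.2  -8.7 336.7] z [ 0.9  -0.01 -0.44] x [-0.02 -1.   -0.02] F [ 0.4 -0.7  0.2] q [ 0.76  0.89 -0.92  1.35 -0.37  1.6   0.35]
```

View pics/s4.png

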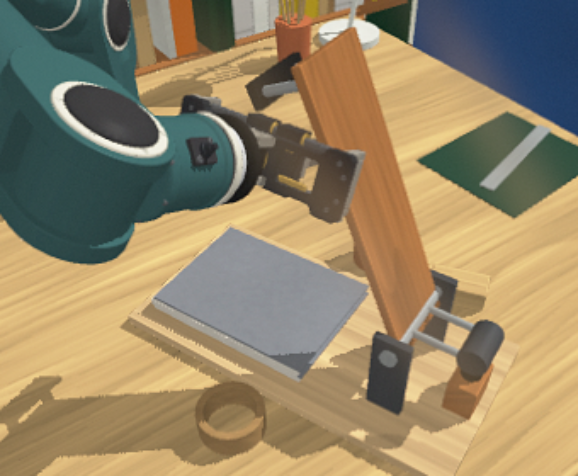

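Eighth picture: the plank is at about 1.15 rad and the counterweight is nearing the buffer. Contact force is about zero. I'll add a small gentle nudge and then wait.

```bash
python3 -m handwheel '[0.004,0.002,0.003,0,0,0, 0.008,0.003,0.006,0,0,0, 0.012,0.005,0.009,0,0,0, 0.016,0.007,0.011,0,0,0, 0.016,0.007,0.011,0,0,0, 0.016,0.007,0.011,0,0,0, 0.016,0.007,0.011,0,0,0, 0.016,0.007,0.011,0,0,0]'
python3 - <<'E'
from plan import *
import cv2
st()
cv2.imwrite("pics/s5.png",cv2.resize(robot.snapshot("scene")["frame"][20:300,80:420,::-1],None,fx=1.7,fy=1.7))
E
```

```text
time: 7.6
ee_pos: [612.3, 64.7, 347.0]
tool_rot: [-2.028, 0.024, 0.383]
contact_force: [-0.3, -0.0, -0.2]
finger_gap: 0.003
t 7.6 stn [-15.5 -25.2 347. ] z [ 0.9  -0.01 -0.44] x [-0.02 -1.   -0.02] F [-0.3 -0.  -0.2] q [ 0.73  0.89 -0.92  1.3  -0.37  1.61  0.32]
```

View pics/s5.png

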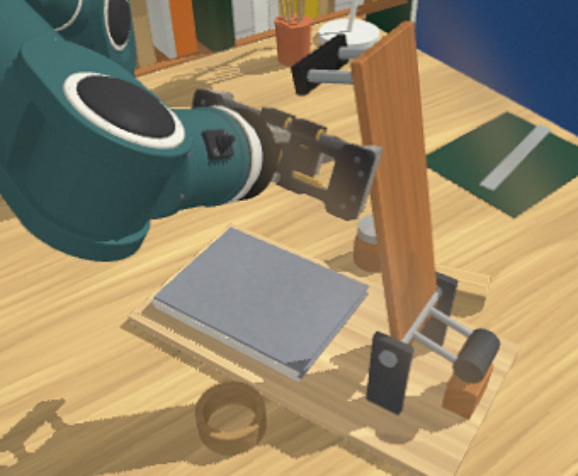

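Ninth picture: the plank is against its stop with the counterweight on the buffer, and the fingers are no longer loaded. I'll retreat sideways.

```bash
python3 -m handwheel '[-0.007,-0.003,0,0,0,0, -0.014,-0.006,0,0,0,0, -0.004,-0.029,0,0,0,0, 0.01,-0.062,0,0,0,0, 0.024,-0.095,0,0,0,0, 0.038,-0.128,0,0,0,0, 0.052,-0.16,0,0,0,0, 0.065,-0.19,0,0,0,0]'; python3 -m handwheel '[0,-0.02,0,0,0,0, 0,-0.04,0,0,0,0, 0,-0.06,0,0,0,0, 0,-0.06,0,0,0,0, 0,-0.06,0,0,0,0, 0,-0.06,0,0,0,0, 0,-0.06,0,0,0,0, 0,-0.06,0,0,0,0]'
python3 - <<'E'
from plan import *
import cv2
st()
a=robot.snapshot("scene")["frame"][20:320,60:420,::-1];b=robot.snapshot("top")["frame"][80:350,110:400,::-1]
a=cv2.resize(a,(480,400));b=cv2.resize(b,(320,298));c=np.zeros((400,800,3),np.uint8);c[:,:480]=a;c[:298,480:]=b;cv2.imwrite("pics/s6.png",c)
E
```

```text
time: 8.45
ee_pos: [674.6, -134.4, 366.9]
tool_rot: [-2.071, -0.056, 0.278]
contact_force: [0.7, 2.0, -0.8]
finger_gap: 0.005
time: 9.25
ee_pos: [666.1, -244.6, 354.6]
tool_rot: [-2.1, -0.059, 0.106]
contact_force: [-2.3, -9.3, -11.7]
finger_gap: 0.005
t 9.25 stn [-320.9   47.6  354.6] z [ 0.82 -0.28 -0.5 ] x [-0.29 -0.95  0.06] F [ -2.3  -9.3 -11.7] q [ 0.97  1.07 -0.98  0.86 -0.18  1.84  0.31]
```

View pics/s6.png

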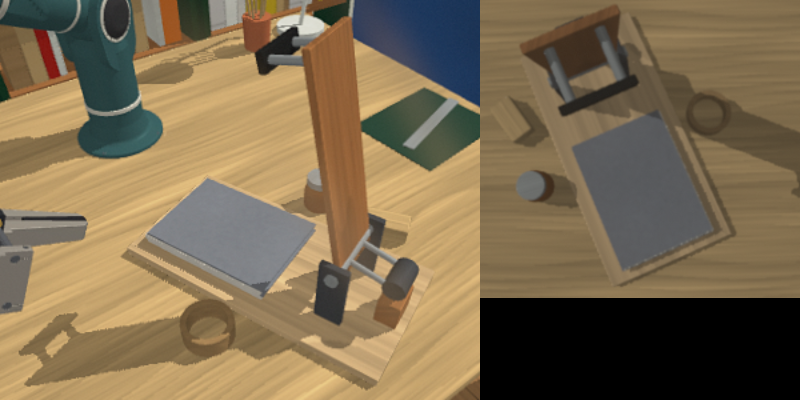

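Tenth picture: the plank stands at its stop by itself, with tape, jar and block where they were and the robot clear. The last retreat ran into the reach limit (j6 at 1.84, pose lagging), so I'll draw back toward the base and let it settle.

```bash
python3 -m handwheel '[-0.02,-0.01,0,0,0,0, -0.04,-0.02,0,0,0,0, -0.06,-0.03,0,0,0,0, -0.08,-0.04,0,0,0,0, -0.1,-0.04,0,0,0,0, -0.1,-0.04,0,0,0,0, -0.1,-0.04,0,0,0,0, -0.1,-0.04,0,0,0,0]';python3 -m handwheel '[0,0,0,0,0,0, 0,0,0,0,0,0, 0,0,0,0,0,0, 0,0,0,0,0,0, 0,0,0,0,0,0, 0,0,0,0,0,0, 0,0,0,0,0,0, 0,0,0,0,0,0]'
python3 - <<'E'
from plan import *
import cv2
st()
a=robot.snapshot("scene")["frame"][20:320,60:420,::-1];b=robot.snapshot("top")["frame"][80:350,110:400,::-1]
a=cv2.resize(a,(480,400));b=cv2.resize(b,(320,298));c=np.zeros((400,800,3),np.uint8);c[:,:480]=a;c[:298,480:]=b
o=cv2.imread("pics/s6.png");d=cv2.absdiff(o,c).max(2)
print("moved px>40 in station area: scene",(d[130:390,180:430]>40).sum(),"top",(d[:298,480:740]>40).sum());cv2.imwrite("pics/s7.png",c);print(robot.read_state()["qd"].round(3))
E
```

```text
time: 10.15
ee_pos: [571.3, -248.8, 381.3]
tool_rot: [-2.068, -0.114, 0.164]
contact_force: [-0.3, 0.4, 0.3]
finger_gap: 0.005
time: 10.95
ee_pos: [570.5, -250.5, 379.1]
tool_rot: [-2.068, -0.111, 0.161]
contact_force: [0.1, 0.6, -0.2]
finger_gap: 0.003
t 10.95 stn [-288.6  137.7  379.1] z [ 0.84 -0.26 -0.47] x [-0.24 -0.96  0.11] F [ 0.1  0.6 -0.2] q [ 1.2   1.08 -1.25  1.08 -0.05  1.83  0.3 ]
moved px>40 in station area: scene 0 top 0
[ 0.001  0.001  0.001  0.     0.001  0.    -0.002]
```

View pics/s7.png

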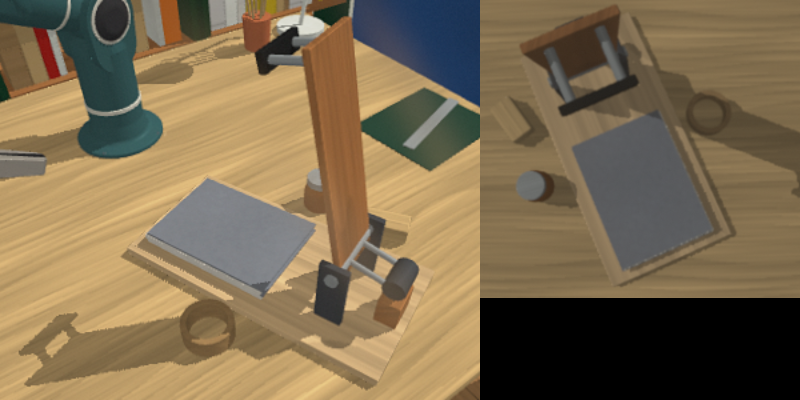

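Eleventh picture: nothing in the station area has changed. The plank is still at its stop, the robot is clear and still, and force is near zero.

```bash
python3 -c "
from rig import robot
print(robot.job_done())"
```

```text
the job is handed in; nothing more can be done
None
```

The hold-down arm is fully raised and stays at its stop by itself, and the job was handed in at about 11 s of the 51 s allowed. No verdict is reported.

**What I did:** I slid the closed fingertips under the right edge of the plank, about 250 mm from the pivot. I then swept them up and back along an arc past the balance point and retreated sideways. The force readings between moves never exceeded about 4.5 N while pushing.

**Last checks:**
- **Plank:** two picture pairs about 1.7 s apart show the raised plank and the things around it unchanged. The counterweight rests on the buffer.
- **Bystanders:** the tape, jar and block look to be where they started. I judged this by eye and did not re-measure it.
- **Robot:** it was clear and still, with contact force about 0.6 N, which is about sensor noise.

**What disagreed:**
- My two-view fit put heights 6 to 9 mm below the values in the text, so I used the text's heights and left generous clearance.
- The second retreat move ran into the arm's reach limit: joint 6 was at 1.84, the tool turned a little, and the force read up to about 12 N with nothing visibly touched. I drew back toward the base and the reading cleared.

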